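# Reset the slab roller thickness and lock it

## Robot

A 6-joint arm with a two-finger parallel gripper is mounted at the origin on the work surface. World frame = base frame: x ahead of the robot, y to its left, z up, the work surface at z = 0. Lengths are in m, angles in degrees, forces in N, time in s.
With the tool pointing down it reaches from about 0.4 to 0.825 m from the base axis. Payload 7 kg.
Tool frame: the origin (TCP) lies on the centre line of the jaws, within the pads' length; the fingertips stand r.tip_reach ahead of it and the grasp point (between the pads) is the TCP (r.tip_reach is the distance from the TCP to the fingertips, in m); z points along the fingers, y is the line along which they close (so a half turn about z gives the same grasp; the last joint's range is limited). The gripper opens to 88 mm and grips with 3 to 60 N. Pads are 19 mm wide; open, the fingers measure 130 mm over their backs; the gripper's body (78 mm by 193 mm) begins 47 mm behind the grasp point.
Start: joints at [-55.342, 20.546, 0.682, 0, -70.136, -16.507], TCP at [0.21, -0.641, 0.246] pointing down, gripper open.
Joint ranges: [-176.03, 176.03], [-82.01, 121.73], [-58.28, 71.71], [-173.87, 95.51], [-174.79, -0.11], [-173.66, 173.66]. Speed limits (degrees/s): [136.94, 136.94, 172.46, 180, 180, 180].

## Interface

Orientations are given as [roll, pitch, yaw] about the fixed x, y, z axes, in that order (R = Rz(yaw) Ry(pitch) Rx(roll)).
In Python, from plant import sensors, cams, r gives the robot as it stands.
- The arm moves only by the tool drive_tool, never from a script. Its argument "rows" is a list of rows, each an object of numbers: "fingers": the gripper's target within -1 to 1 (fully open at 1, half-way at 0, shut at -1); "x", "y", "z": the shift along the tool's x, y, z in m; "spin": the turn about the tool's z in rad. A call has 1 to 10 rows; each row is the pose to reach, as a shift and turn from the pose commanded when the call began, along the tool's axes at that moment; what a row does not reach only later rows make up. A row lasts 1/8 s, in which the tool goes at most 62.5 mm and 10.7 degrees, less where a joint would pass 70% of its speed; a pose out of reach is approached as far as the arm can. A call with a gripper value outside its range is refused whole. The fingers move at their own pace and stop on an object; "newtons" is the grip in N (left out, the last holds). Time passes only in rows, so rows that repeat a pose let the fingers close. It gives the time, the measured TCP pose, the force, the opening and the grip force at its end, in the units of the state.
- sensors.get_state(): the state, without advancing time (a new reading comes with each control period).
- cams.capture(name): name is "scene" or "top"; returns a dict with "pixels" (400x640x3 uint8, red, green, blue), "intrinsics" (3x3 intrinsics, pixels), "k1" (the pictures are not rectified: a ray, as slopes to the right and down, at radius r is drawn at 1 + k1 r^2 times it, then the intrinsics apply), "eye" and "orientation" of the camera in the world. Camera axes: x right, y up, looking along -z (the intrinsics and any distortion apply to the point x, -y, -z); pixel columns grow to the right and rows downward; lengths in m; the calibration is good to about 2 mm. A picture is of the moment at which its call begins. There is no depth.
- r.close_job(): hands the job in; it is judged then, once.
The state is a dict: "time_s": time; "joints": joint angles; "qd": joint speeds; "joint_torque": joint torques, N m; "tcp_pos": TCP position; "eef_rot": TCP orientation; "contact_force": force on the tool from outside, world axes, zero at the start; "moment": the same for the moment, N m; "gripper_width": finger opening in m; "gripper_force": force on a finger pad.
Only numpy, scipy, OpenCV 4.12 (cv2) and the standard library are available. Lean on these libraries where they do the work, as an engineer would, in place of code of your own. Each camera call takes 0.05 s, during which the arm holds its last target. There are 200 camera calls.

## Task

Reset the thickness on the small slab roller. First lift the glaze bottle out of the way of the lock handle and stand it upright on the table, well clear; then swing the lock ring's upright handle well round anticlockwise (50 degrees or more) to loosen it, turn the bar handle on top until its pointer points squarely at the round magnet on the dial (not the square one), and, leaving the pointer there, swing the handle back clockwise until the lock ring is fully tight. Let go of everything, never force the bar handle while it is locked, do not let the bottle be struck by the machine, and do not knock over or push aside the other pots and tools standing around.

Things in the scene. Friction and masses are not known exactly. Their poses are not given: they have to be found in the camera images.
- slab_roller: Small bench slab roller, fixed to the table: plywood base 200 x 310 x 22 mm, two grey cheeks (at its +y and -y sides), a grey crosshead beam (90 mm along x) and on it a round aluminium dial plate, 200 mm diameter, top 131 mm above the table. Origin: centre of its underside, straight below the vertical axis that dial, lock ring and adjuster share. Its +x points across the dial to the side with the engraved ticks and the two magnets; its -x side carries the lock handle.
- dial_centre (a point): The common vertical axis at the dial's top surface (131 mm above the table).
- adjuster (a joint): Adjuster angle in rad, growing anticlockwise seen from above; 0 when its pointer lies along the slab roller's +x; stops at -1.75 and 1.75. Clamped by a brake (about 1 N m or more) while the lock ring is tight, and must not be forced round then; the brake lets go once the ring is backed off 0.45 rad; when free it turns with about 0.15 N m of steady friction and stays where it is left.
- bar_grip (a point): Adjuster, a dark steel bar handle above the dial, 70 mm long, 16 mm wide, 34 mm tall, centred on the axis: this point is the bar's centre, 66 mm above the dial; bar top 83 mm above the dial. Its x axis runs along the bar and the pointer. Under the bar (49 mm above the dial and lower) is a 34 mm diameter hub.
- pointer_tip (a point): Tip of the adjuster's flat steel pointer, 62 mm from the axis, 31 mm above the dial, 7 mm wide; it points the same way as the bar.
- lockring (a joint): Lock ring angle in rad: 0 = tight against its hard stop, growing as it is loosened anticlockwise seen from above, to a stop at 1.5. It counts as loosened past 0.8 and as tight again below 0.08. Steady friction about 0.5 N m, rising to about 0.75 N m over the last 0.43 rad as it tightens; it stays where it is left.
- lock_handle (a point): Upright black round handle, 24 mm diameter, standing on the end of the lock ring's flat steel arm, 105 mm from the axis; the handle is free to grip from 22 to 72 mm above the dial, this point is 52 mm above the dial on its centreline. When tight it stands at 2.45 rad (140 degrees) anticlockwise from the slab roller's +x; it swings in a circle about the axis. The ring itself is 68 mm diameter, top 22 mm above the dial.
- round_magnet: Round steel magnet, 22 mm diameter, 12 mm tall, stuck fast on the dial: marks the wanted setting. Origin: centre of its underside, on the dial's top.
- square_magnet: Square steel magnet, 24 x 24 x 10 mm, stuck fast on the dial: marks another setting, not wanted. Origin: centre of its underside, on the dial's top.
- glaze_bottle: Glaze bottle, loose, standing on the table in the path of the lock handle: white body 54 mm diameter up to 140 mm, grey cap 44 mm diameter from 150 to 200 mm above its foot (grip the cap), about 0.4 kg (0.28 to 0.56). It counts as cleared when it stands upright on the table, let go, with its centreline over 160 mm from the dial's axis. Origin: centre of its underside.
- tool_jar: Bystander, loose: white ceramic jar of modelling tools, 72 mm diameter, 190 mm tall over the tools, standing near the lock handle (take it as a 72 mm wide column). Origin: centre of its underside.
- mug_a: Bystander, loose: white mug, 84 mm diameter, 95 mm tall, its handle sticking out some 33 mm. Origin: centre of its underside.
- mug_b: Bystander, loose: terracotta mug, 90 mm diameter, 100 mm tall, its handle sticking out some 33 mm. Origin: centre of its underside.
- bowl: Bystander, loose: white bowl, 120 mm diameter, 50 mm tall. Origin: centre of its underside.
- cutter: Bystander, loose: thin steel round cutter, 80 mm diameter, 45 mm tall. Origin: centre of its underside.
- cup: Bystander, loose: blue cup, 80 mm diameter, 85 mm tall. Origin: centre of its underside.
Not all that is in view belongs to the job. Leave any red look-alike of the glaze_bottle alone.

How it is judged:
By the outcome, as a careful person would: the job done as asked, in the order asked, and still so for the second after the job is handed in, with the robot touching nothing.
It also fails if it takes over 72 s, if anything falls off the work surface, if the arm or the gripper's body presses on something with over 40 N, if the wrist force passes 120 N, or if a joint passes its speed limit or range.

## Working session

There is one attempt and no reset: what is moved stays moved. The work goes in short steps, Python scripts to look and compute and a tool call to move; the robot and the scene stay as the last step left them, time stands still between calls to the robot, and variables do not carry over. Pictures are saved under pics/ and viewed, at most 10 in all, crops included, and the job is handed in when it is done.

Besides the shell and the picture viewer there is one more tool, called after "Emit:" as name(argument=value, ...) on one line, values as JSON. drive_tool: Moves the arm, as the interface text tells. Its arguments: {"type":"object","properties":{"rows":{"type":"array"},"newtons":{"type":"number"}},"required":["rows"]}

```bash
mkdir -p pics; ls
cat > h.py <<'E'
import numpy as np, cv2
from plant import sensors, cams, r
from scipy.spatial.transform import Rotation as R
def rot(o):
    o=np.array(o,float)
    return o if o.shape==(3,3) else R.from_euler('xyz',o,degrees=True).as_matrix()
def ray(c,u,v):
    K=np.array(c['intrinsics']);d=np.array([(u-K[0,2])/K[0,0],(v-K[1,2])/K[1,1]])
    s=d.copy()
    for _ in range(20): s=d/(1+c['k1']*(s@s))
    w=rot(c['orientation'])@np.array([s[0],-s[1],-1]); return np.array(c['eye']),w
def onz(c,u,v,z):
    e,w=ray(c,u,v); return e+w*(z-e[2])/w[2]
def proj(c,p):
    q=rot(c['orientation']).T@(np.array(p)-np.array(c['eye']));s=np.array([q[0],-q[1]])/-q[2]
    s=s*(1+c['k1']*(s@s));K=np.array(c['intrinsics']);return K[0,0]*s[0]+K[0,2],K[1,1]*s[1]+K[1,2]
E
python3 - <<'E'
from h import *
for n in('scene','top'):
    c=cams.capture(n);cv2.imwrite(f'pics/{n}0.png',c['pixels'][:,:,::-1]);print(n,c['eye'],c['orientation'],c['intrinsics'],c['k1'])
print(sensors.get_state(),r.tip_reach)
E
```

```text
pics
scene [ 1.05624602 -0.41721469  0.94664659] [40.8449199   0.82882531 47.49610669] [[477.42044441   0.         316.62376961]
 [  0.         477.42044441 202.4195063 ]
 [  0.           0.           1.        ]] -0.057199184810642574
top [0.38531263 0.04766061 1.12354092] [ 10.26445148   1.06228081 -91.2212465 ] [[442.7299094    0.         312.46585734]
 [  0.         442.7299094  207.81056785]
 [  0.           0.           1.        ]] -0.011380440302908069
{'time_s': 0.1, 'joints': array([-5.53412244e+01,  2.05877641e+01,  6.39461405e-01, -1.74050473e-02,
       -7.01363510e+01, -1.65047803e+01]), 'qd': array([-0.02413038, -0.00347696,  0.08789008,  0.04264657, -0.00836533,
        0.05510577]), 'joint_torque': array([-1.21196972e-03, -5.84161341e+01,  2.93750435e+01,  7.01553896e+00,
        1.01589793e-02, -1.07077749e-04]), 'tcp_pos': array([ 0.21013553, -0.6410285 ,  0.24471585]), 'eef_rot': array([ 1.79914186e+02, -8.36331535e-03, -1.61851924e+02]), 'contact_force': array([-1.06661892,  0.28556575, -0.36705778]), 'moment': array([ 0.03360221,  0.00453794, -0.0102382 ]), 'gripper_force': 0.0, 'gripper_width': 0.0873653924960444} 0.019
```

View pics/scene0.png

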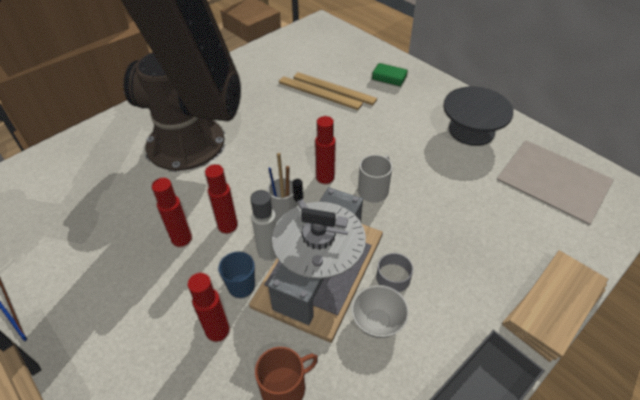

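View pics/top0.png

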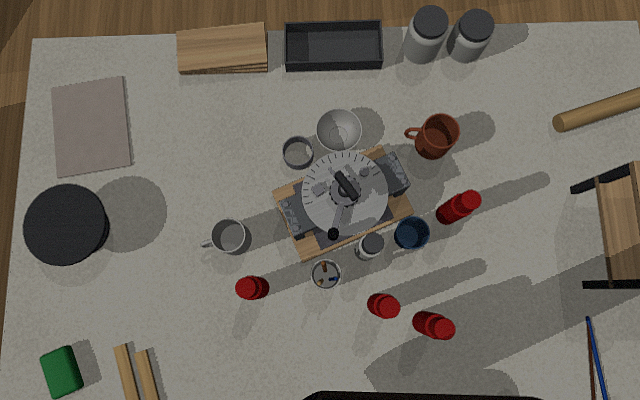

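The scene picture shows the roller with the dial near (319,240), the bottle's grey cap at (262,200), the tool jar at (283,195) and the lock handle at (297,188). In the top picture the dial is near (345,193), the handle at (333,234), the cap at (373,243), the jar at (326,273) and the blue cup at (411,233). Next I'll zoom in on the dial and compute rough positions.

Run:
```python
from h import *
c=cams.capture('top');s=cams.capture('scene')
a=cv2.resize(c['pixels'][135:285,260:460],None,fx=4,fy=4,interpolation=3)[:,:,::-1]
cv2.imwrite('pics/crop1.png',a)
b=cv2.resize(s['pixels'][155:305,240:400],None,fx=4,fy=4,interpolation=3)[:,:,::-1]
cv2.imwrite('pics/crop2.png',b)
for n,u,v,z in [('dial',345,193,.131),('handle top',333,234,.203),('cap',373,242,.2),('jar',326,273,.11),('cup',411,232,.085),('mug_a',230,235,.095),('cutter',298,150,.045),('bowl',339,130,.05),('mug_b',440,134,.1),('red1',247,288,.2),('red2',380,303,.2),('red3',444,329,.2),('red4',469,200,.2)]:
    print(n,onz(c,u,v,z).round(3))
```

```text
dial [ 0.598 -0.013  0.131]
handle top [0.496 0.019 0.203]
cap [ 0.477 -0.064  0.2  ]
jar [0.418 0.035 0.11 ]
cup [ 0.51  -0.168  0.085]
mug_a [0.512 0.257 0.095]
cutter [0.731 0.097 0.045]
bowl [ 0.78  -0.008  0.05 ]
mug_b [ 0.744 -0.249  0.1  ]
red1 [0.388 0.2   0.2  ]
red2 [ 0.353 -0.072  0.2  ]
red3 [ 0.299 -0.198  0.2  ]
red4 [ 0.562 -0.27   0.2  ]
```

View pics/crop1.png

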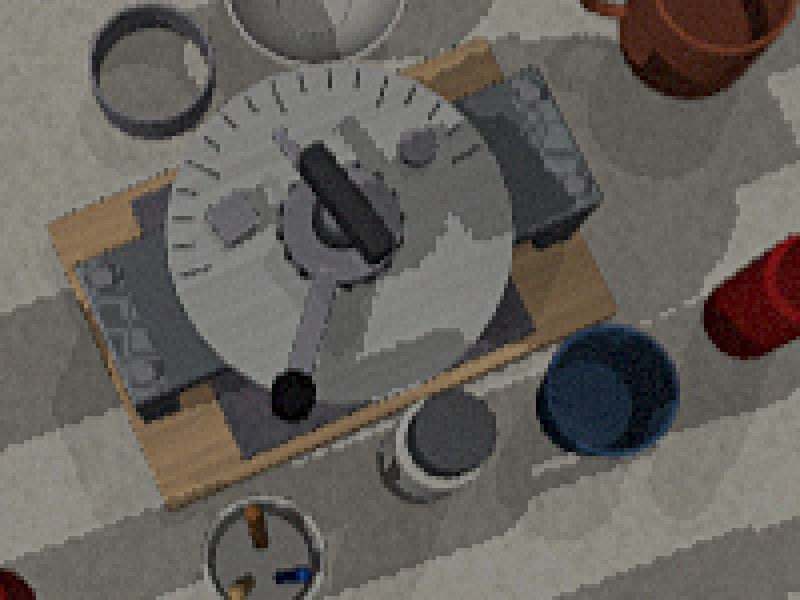

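View pics/crop2.png

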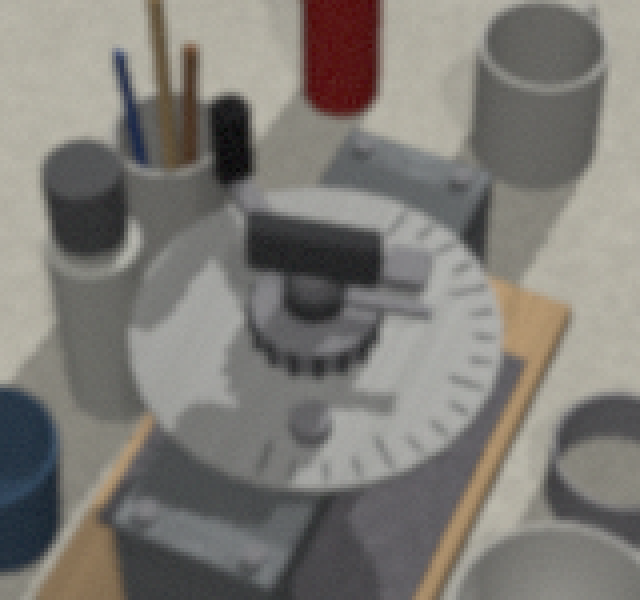

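In crop1 the dial centre is at (340,235), the handle top at (293,393), the cap at (451,433), the round magnet at (418,148), the square one at (235,216), and the pointer tip at (280,138). In crop2 the cap top is at (86,168), the handle top at (232,100) and the round magnet at (310,412). I'll turn these into positions and check them across the two views.

Run:
```python
from h import *
c=cams.capture('top');s=cams.capture('scene')
T=lambda x,y:(260+x/4-.4,135+y/4-.4); S=lambda x,y:(240+x/4-.4,155+y/4-.4)
def tri(a,b):
    e1,w1=ray(c,*a);e2,w2=ray(s,*b);k=np.linalg.lstsq(np.c_[w1,-w2],e2-e1,rcond=None)[0]
    p,q=e1+k[0]*w1,e2+k[1]*w2;return ((p+q)/2).round(4),np.linalg.norm(p-q).round(4)
print('cap',onz(c,*T(451,433),.2).round(4),onz(s,*S(86,168),.2).round(4),tri(T(451,433),S(86,168)))
print('han',onz(c,*T(293,393),.203).round(4),onz(s,*S(232,100),.203).round(4),tri(T(293,393),S(232,100)))
print('mag',onz(c,*T(418,146),.143).round(4),onz(s,*S(310,412),.143).round(4),tri(T(418,146),S(310,412)))
print('sq',onz(c,*T(234,214),.141).round(4))
d=onz(c,*T(340,235),.131);print('dial',d.round(4),onz(s,*S(315,338),.131).round(4))
# dial edge by cardinal points
print('edges',[onz(c,*T(*p),.131).round(4)[:2] for p in((168,235),(513,235),(340,62),(340,408))])
b=np.array([onz(c,*T(*p),.022)[:2] for p in((50,228),(487,38),(617,313),(168,508))]);print('base',b.round(3),b.mean(0).round(4))
for i in range(4):
    v=b[(i+1)%4]-b[i];print(np.linalg.norm(v).round(3),np.degrees(np.arctan2(v[1],v[0])).round(1))
A=[onz(c,*T(*p),.214)[:2] for p in((312,152),(380,252))];print('bar ends',A, np.mean(A,0).round(4))
print('tip',onz(c,*T(279,134),.162).round(4))
# dark bar mask via PCA
g=c['pixels'].astype(int).max(2);m=((g<45)).astype(np.uint8);m[:165]=0;m[203:]=0;m[:,:330]=0;m[:,360:]=0
n,l,st,ce=cv2.connectedComponentsWithStats(m);k=1+st[1:,4].argmax();print(st[k],ce[k])
print('bar rect',rr:=cv2.minAreaRect(np.argwhere(l==k)[:,::-1].astype(np.float32)),onz(c,*rr[0],.214).round(4))
```

```text
cap [ 0.4756 -0.0621  0.2   ] [ 0.4814 -0.0629  0.2   ] (array([ 0.4768, -0.0616,  0.195 ]), np.float64(0.0026))
han [0.4981 0.0197 0.203 ] [0.4991 0.0233 0.203 ] (array([0.499 , 0.0211, 0.2041]), np.float64(0.0035))
mag [ 0.6454 -0.0575  0.143 ] [ 0.6457 -0.0554  0.143 ] (array([ 0.6457, -0.0567,  0.1441]), np.float64(0.0019))
sq [0.6088 0.0483 0.141 ]
dial [ 0.5973 -0.012   0.131 ] [ 0.6066 -0.0162  0.131 ]
edges [array([0.5997, 0.0864]), array([ 0.5948, -0.1108]), array([ 0.7003, -0.0156]), array([ 0.4979, -0.0086])]
base [[ 0.63   0.166]
 [ 0.748 -0.118]
 [ 0.566 -0.191]
 [ 0.451  0.094]] [ 0.5987 -0.0124]
0.308 -67.3
0.196 -158.3
0.307 112.1
0.193 22.0
bar ends [array([0.62478119, 0.00620402]), array([ 0.56991271, -0.02764383])] [ 0.5973 -0.0107]
tip [0.6494 0.022  0.162 ]
[335 171  23  30 285] [345.49122807 186.4245614 ]
bar rect ((343.9230651855469, 186.88461303710938), (33.00465774536133, 14.97690486907959), 56.30992889404297) [ 0.5935 -0.0061  0.214 ]
```

Both views agree. The axis is at about (0.598,-0.012) and the roller yaw is about 22°. The handle is at radius 0.105 (given as 0.105), the pointer tip at radius 0.062 and about 33°, and the round magnet at about -43°. The bottle cap is at about (0.477,-0.062). I'll move above the bottle.

Emit:
drive_tool(rows=[{"fingers":1,"x":-0.03,"y":0.03,"z":-0.054,"spin":-0.1},{"fingers":1,"x":-0.434,"y":0.467,"z":-0.054,"spin":-1.254},{"fingers":1,"x":-0.434,"y":0.467,"z":-0.054,"spin":-1.254},{"fingers":1,"x":-0.434,"y":0.467,"z":-0.054,"spin":-1.254},{"fingers":1,"x":-0.434,"y":0.467,"z":-0.054,"spin":-1.254},{"fingers":1,"x":-0.434,"y":0.467,"z":-0.054,"spin":-1.254},{"fingers":1,"x":-0.434,"y":0.467,"z":-0.054,"spin":-1.254},{"fingers":1,"x":-0.434,"y":0.467,"z":-0.054,"spin":-1.254},{"fingers":1,"x":-0.434,"y":0.467,"z":-0.054,"spin":-1.254},{"fingers":1,"x":-0.434,"y":0.467,"z":-0.054,"spin":-1.254}])

```text
time_s: 1.55
tcp_pos: [0.4624, -0.0935, 0.2998]
eef_rot: [-179.9, 0.0, -90.0]
contact_force: [1.7, -1.2, -0.6]
gripper_width: 0.0876
gripper_force: 0.0
```

Emit:
drive_tool(rows=[{"fingers":1,"x":0,"y":0,"z":0,"spin":0},{"fingers":1,"x":0,"y":0,"z":0,"spin":0}])

```text
time_s: 1.8
tcp_pos: [0.4618, -0.0954, 0.2992]
eef_rot: [180.0, -0.0, -89.9]
contact_force: [-0.7, -0.8, -0.0]
gripper_width: 0.0877
gripper_force: 0.0
```

Emit:
drive_tool(rows=[{"fingers":1,"x":-0.0335,"y":-0.015,"z":0,"spin":0},{"fingers":1,"x":-0.0335,"y":-0.015,"z":0.04,"spin":0},{"fingers":1,"x":-0.0335,"y":-0.015,"z":0.08,"spin":0},{"fingers":1,"x":-0.0335,"y":-0.015,"z":0.11,"spin":0},{"fingers":1,"x":-0.0335,"y":-0.015,"z":0.124,"spin":0},{"fingers":1,"x":-0.0335,"y":-0.015,"z":0.124,"spin":0},{"fingers":-1,"x":-0.0335,"y":-0.015,"z":0.124,"spin":0},{"fingers":-1,"x":-0.0335,"y":-0.015,"z":0.124,"spin":0},{"fingers":-1,"x":-0.0335,"y":-0.015,"z":0.124,"spin":0},{"fingers":-1,"x":-0.0335,"y":-0.015,"z":0.124,"spin":0}], newtons=30)

```text
time_s: 3.05
tcp_pos: [0.4771, -0.062, 0.1756]
eef_rot: [-180.0, 0.0, -90.0]
contact_force: [0.1, 0.6, -0.3]
gripper_width: 0.0531
gripper_force: 0.0
```

Emit:
drive_tool(rows=[{"fingers":-1,"x":0,"y":0,"z":0,"spin":0},{"fingers":-1,"x":0,"y":0,"z":0,"spin":0},{"fingers":-1,"x":0,"y":0,"z":0,"spin":0},{"fingers":-1,"x":0,"y":0,"z":0,"spin":0}])

```text
time_s: 3.55
tcp_pos: [0.4773, -0.062, 0.1754]
eef_rot: [-180.0, 0.0, -90.0]
contact_force: [1.3, 0.6, -0.1]
gripper_width: 0.0433
gripper_force: 30.0
```

Emit:
drive_tool(rows=[{"fingers":-1,"z":-0.01},{"fingers":-1,"z":-0.035},{"fingers":-1,"z":-0.07},{"fingers":-1,"z":-0.11},{"fingers":-1,"z":-0.15},{"fingers":-1,"z":-0.19},{"fingers":-1,"z":-0.215},{"fingers":-1,"z":-0.225},{"fingers":-1,"z":-0.225}])

```text
invalid input
```

Emit:
drive_tool(rows=[{"fingers":-1,"x":0.01,"y":0.003},{"fingers":-1,"x":0.035,"y":0.011},{"fingers":-1,"x":0.07,"y":0.023},{"fingers":-1,"x":0.11,"y":0.036},{"fingers":-1,"x":0.15,"y":0.049},{"fingers":-1,"x":0.19,"y":0.061},{"fingers":-1,"x":0.22,"y":0.071},{"fingers":-1,"x":0.235,"y":0.076},{"fingers":-1,"x":0.238,"y":0.077},{"fingers":-1,"x":0.238,"y":0.077}])

```text
invalid input
```

Run:
```python
from h import *
c=cams.capture('top');s=cams.capture('scene')
cv2.imwrite('pics/lift.png',np.hstack([c['pixels'],s['pixels']])[:,:,::-1].copy()[:, :, :] if 0 else cv2.resize(np.vstack([c['pixels'],s['pixels']])[:,:,::-1],(480,600)))
st=sensors.get_state();print(st['tcp_pos'],st['joints'],st['gripper_width'],st['contact_force'])
```

```text
[ 0.47726142 -0.06202619  0.17540582] [ 1.60847241e+01  5.66850182e+00 -2.88975268e+01  5.30768950e-03
 -5.54021460e+01 -1.60844061e+01] 0.04320389453848843 [0.69060608 0.00444794 0.98681389]
```

View pics/lift.png

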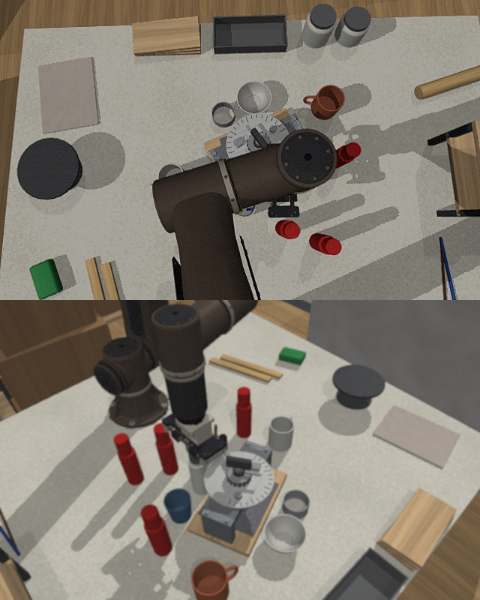

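The picture shows the arm still holding the cap, with the bottle standing in place. Both calls were refused because every row must carry all its fields. I'll send them again in full.

Emit:
drive_tool(rows=[{"fingers":-1,"x":0,"y":0,"z":-0.01,"spin":0},{"fingers":-1,"x":0,"y":0,"z":-0.035,"spin":0},{"fingers":-1,"x":0,"y":0,"z":-0.07,"spin":0},{"fingers":-1,"x":0,"y":0,"z":-0.11,"spin":0},{"fingers":-1,"x":0,"y":0,"z":-0.15,"spin":0},{"fingers":-1,"x":0,"y":0,"z":-0.19,"spin":0},{"fingers":-1,"x":0,"y":0,"z":-0.215,"spin":0},{"fingers":-1,"x":0,"y":0,"z":-0.225,"spin":0},{"fingers":-1,"x":0,"y":0,"z":-0.225,"spin":0}])

```text
time_s: 4.78
tcp_pos: [0.4766, -0.062, 0.3998]
eef_rot: [180.0, 0.0, -90.0]
contact_force: [0.3, 0.2, -5.5]
gripper_width: 0.0435
gripper_force: 30.0
```

Emit:
drive_tool(rows=[{"fingers":-1,"x":0.01,"y":0.003,"z":0,"spin":0},{"fingers":-1,"x":0.035,"y":0.011,"z":0,"spin":0},{"fingers":-1,"x":0.07,"y":0.023,"z":0,"spin":0},{"fingers":-1,"x":0.11,"y":0.036,"z":0,"spin":0},{"fingers":-1,"x":0.15,"y":0.049,"z":0,"spin":0},{"fingers":-1,"x":0.19,"y":0.061,"z":0,"spin":0},{"fingers":-1,"x":0.22,"y":0.071,"z":0,"spin":0},{"fingers":-1,"x":0.235,"y":0.076,"z":0,"spin":0},{"fingers":-1,"x":0.238,"y":0.077,"z":0,"spin":0},{"fingers":-1,"x":0.238,"y":0.077,"z":0,"spin":0}])

```text
time_s: 6.02
tcp_pos: [0.3999, -0.2998, 0.3998]
eef_rot: [180.0, 0.0, -90.0]
contact_force: [-0.9, 1.1, -4.8]
gripper_width: 0.0439
gripper_force: 30.0
```

Emit:
drive_tool(rows=[{"fingers":-1,"x":0,"y":0,"z":0.01,"spin":0},{"fingers":-1,"x":0,"y":0,"z":0.04,"spin":0},{"fingers":-1,"x":0,"y":0,"z":0.08,"spin":0},{"fingers":-1,"x":0,"y":0,"z":0.12,"spin":0},{"fingers":-1,"x":0,"y":0,"z":0.16,"spin":0},{"fingers":-1,"x":0,"y":0,"z":0.19,"spin":0},{"fingers":-1,"x":0,"y":0,"z":0.21,"spin":0},{"fingers":-1,"x":0,"y":0,"z":0.219,"spin":0},{"fingers":-1,"x":0,"y":0,"z":0.223,"spin":0},{"fingers":-1,"x":0,"y":0,"z":0.225,"spin":0}])

```text
time_s: 7.28
tcp_pos: [0.4005, -0.3001, 0.1757]
eef_rot: [-179.9, -0.0, -90.0]
contact_force: [-0.5, -0.4, -4.5]
gripper_width: 0.0439
gripper_force: 30.0
```

Emit:
drive_tool(rows=[{"fingers":-1,"x":0,"y":0,"z":0,"spin":0},{"fingers":-1,"x":0,"y":0,"z":0.001,"spin":0}])

```text
time_s: 7.52
tcp_pos: [0.4006, -0.3005, 0.1754]
eef_rot: [-179.9, -0.1, -90.0]
contact_force: [-0.3, 1.1, 6.1]
gripper_width: 0.0436
gripper_force: 30.0
```

It has touched down, so I'll release and rise.

Emit:
drive_tool(rows=[{"fingers":1,"x":0,"y":0,"z":0,"spin":0},{"fingers":1,"x":0,"y":0,"z":0,"spin":0},{"fingers":1,"x":0,"y":0,"z":0,"spin":0},{"fingers":1,"x":0,"y":0,"z":0,"spin":0},{"fingers":1,"x":0,"y":0,"z":-0.02,"spin":0},{"fingers":1,"x":0,"y":0,"z":-0.06,"spin":0},{"fingers":1,"x":0,"y":0,"z":-0.1,"spin":0},{"fingers":1,"x":0,"y":0,"z":-0.14,"spin":0},{"fingers":1,"x":0,"y":0,"z":-0.154,"spin":0},{"fingers":1,"x":0,"y":0,"z":-0.154,"spin":0}])

```text
time_s: 8.78
tcp_pos: [0.4002, -0.3001, 0.3287]
eef_rot: [-179.9, -0.0, -90.0]
contact_force: [0.2, -0.2, -0.3]
gripper_width: 0.0878
gripper_force: 0.0
```

Run:
```python
from h import *
s=cams.capture('scene');c=cams.capture('top')
cv2.imwrite('pics/put.png',cv2.resize(np.vstack([c['pixels'],s['pixels']])[:,:,::-1],(480,600)))
print([sensors.get_state()[k] for k in('tcp_pos','eef_rot','joints')])
```

```text
[array([ 0.39950039, -0.29975793,  0.32686243]), array([ 1.79903531e+02,  5.99381274e-02, -9.00107747e+01]), array([-1.43258962e+01,  1.20531906e+00, -1.30616385e+01, -3.52968003e-02,
       -7.58413388e+01,  1.43238382e+01])]
```

View pics/put.png

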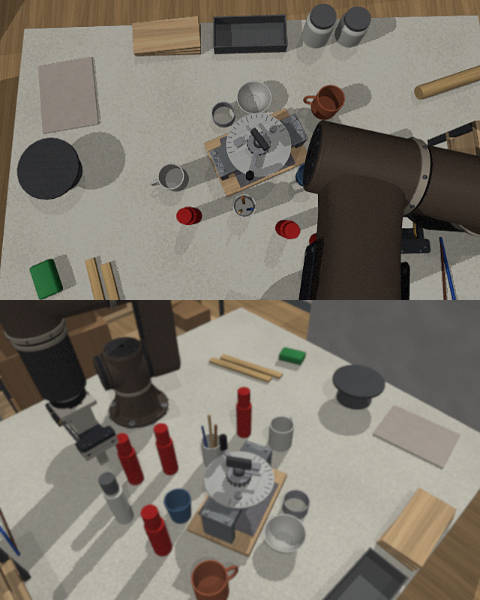

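The bottle stands upright at its new place, (118,500) in the lower picture, and the other things are unmoved. Next I'll go above the lock handle.

Emit:
drive_tool(rows=[{"fingers":1,"x":-0.03,"y":-0.01,"z":0,"spin":-0.1},{"fingers":1,"x":-0.08,"y":-0.025,"z":0,"spin":-0.28},{"fingers":1,"x":-0.13,"y":-0.04,"z":0,"spin":-0.46},{"fingers":1,"x":-0.18,"y":-0.056,"z":0,"spin":-0.64},{"fingers":1,"x":-0.23,"y":-0.071,"z":0,"spin":-0.82},{"fingers":1,"x":-0.28,"y":-0.086,"z":0,"spin":-1.0},{"fingers":1,"x":-0.31,"y":-0.096,"z":0,"spin":-1.16},{"fingers":1,"x":-0.321,"y":-0.099,"z":0,"spin":-1.251},{"fingers":1,"x":-0.321,"y":-0.099,"z":0,"spin":-1.251},{"fingers":1,"x":-0.321,"y":-0.099,"z":0,"spin":-1.251}])

```text
time_s: 10.12
tcp_pos: [0.4986, 0.0204, 0.3274]
eef_rot: [179.9, 0.1, -18.5]
contact_force: [-0.1, 0.6, -1.2]
gripper_width: 0.0874
gripper_force: 0.0
```

Emit:
drive_tool(rows=[{"fingers":1,"x":0,"y":0,"z":0.02,"spin":0},{"fingers":1,"x":0,"y":0,"z":0.06,"spin":0},{"fingers":1,"x":0,"y":0,"z":0.1,"spin":0},{"fingers":1,"x":0,"y":0,"z":0.125,"spin":0},{"fingers":1,"x":0,"y":0,"z":0.14,"spin":0},{"fingers":1,"x":0,"y":0,"z":0.144,"spin":0},{"fingers":1,"x":0,"y":0,"z":0.144,"spin":0}])

```text
time_s: 11.0
tcp_pos: [0.4994, 0.0208, 0.1849]
eef_rot: [-180.0, -0.0, -18.3]
contact_force: [-0.7, -0.2, 0.7]
gripper_width: 0.0874
gripper_force: 0.0
```

Emit:
drive_tool(rows=[{"fingers":-1,"x":0,"y":0,"z":0,"spin":0},{"fingers":-1,"x":0,"y":0,"z":0,"spin":0},{"fingers":-1,"x":0,"y":0,"z":0,"spin":0},{"fingers":-1,"x":0,"y":0,"z":0,"spin":0},{"fingers":-1,"x":0,"y":0,"z":0,"spin":0},{"fingers":-1,"x":0,"y":0,"z":0,"spin":0},{"fingers":-1,"x":0,"y":0,"z":0,"spin":0},{"fingers":-1,"x":0,"y":0,"z":0,"spin":0}], newtons=25)

```text
time_s: 12.0
tcp_pos: [0.4987, 0.0202, 0.1842]
eef_rot: [179.9, 0.0, -18.3]
contact_force: [0.4, -4.7, -0.2]
gripper_width: 0.0235
gripper_force: 25.0
```

Emit:
drive_tool(rows=[{"fingers":-1,"x":0.0,"y":0.0065,"z":0,"spin":-0.06},{"fingers":-1,"x":0.0015,"y":0.019,"z":0,"spin":-0.18},{"fingers":-1,"x":0.0045,"y":0.031,"z":0,"spin":-0.3},{"fingers":-1,"x":0.009,"y":0.043,"z":0,"spin":-0.42},{"fingers":-1,"x":0.0155,"y":0.055,"z":0,"spin":-0.55}])

```text
time_s: 12.62
tcp_pos: [0.4968, -0.0361, 0.1843]
eef_rot: [-180.0, -0.1, 13.4]
contact_force: [1.6, 2.1, -0.9]
gripper_width: 0.0239
gripper_force: 25.0
```

Emit:
drive_tool(rows=[{"fingers":-1,"x":0.001,"y":0.0125,"z":0,"spin":-0.12},{"fingers":-1,"x":0.003,"y":0.025,"z":0,"spin":-0.24},{"fingers":-1,"x":0.0065,"y":0.037,"z":0,"spin":-0.36},{"fingers":-1,"x":0.012,"y":0.0485,"z":0,"spin":-0.48},{"fingers":-1,"x":0.018,"y":0.0595,"z":0,"spin":-0.6},{"fingers":-1,"x":0.018,"y":0.0595,"z":0,"spin":-0.6}])

```text
time_s: 13.38
tcp_pos: [0.5287, -0.0905, 0.1843]
eef_rot: [179.9, -0.0, 47.5]
contact_force: [4.8, -2.1, -2.3]
gripper_width: 0.0232
gripper_force: 25.0
```

Emit:
drive_tool(rows=[{"fingers":1,"x":0,"y":0,"z":0,"spin":0},{"fingers":1,"x":0,"y":0,"z":0,"spin":0},{"fingers":1,"x":0,"y":0,"z":0,"spin":0},{"fingers":1,"x":0,"y":0,"z":0,"spin":0},{"fingers":1,"x":0,"y":0,"z":-0.03,"spin":0},{"fingers":1,"x":0,"y":0,"z":-0.07,"spin":0},{"fingers":1,"x":0,"y":0,"z":-0.1,"spin":0},{"fingers":1,"x":0,"y":0,"z":-0.1,"spin":0}])

```text
time_s: 14.38
tcp_pos: [0.5287, -0.0899, 0.287]
eef_rot: [179.8, -0.2, 47.6]
contact_force: [-0.9, -0.2, 0.5]
gripper_width: 0.0875
gripper_force: 0.0
```

Emit:
drive_tool(rows=[{"fingers":1,"x":0.05,"y":-0.001,"z":0,"spin":0.13},{"fingers":1,"x":0.104,"y":-0.0015,"z":0,"spin":0.264},{"fingers":1,"x":0.104,"y":-0.0015,"z":0,"spin":0.264},{"fingers":1,"x":0.104,"y":-0.0015,"z":0.03,"spin":0.264},{"fingers":1,"x":0.104,"y":-0.0015,"z":0.06,"spin":0.264},{"fingers":1,"x":0.104,"y":-0.0015,"z":0.077,"spin":0.264},{"fingers":1,"x":0.104,"y":-0.0015,"z":0.082,"spin":0.264},{"fingers":1,"x":0.104,"y":-0.0015,"z":0.082,"spin":0.264}])

```text
time_s: 15.38
tcp_pos: [0.5968, -0.0124, 0.2027]
eef_rot: [180.0, -0.0, 32.5]
contact_force: [0.8, -1.2, 0.5]
gripper_width: 0.0876
gripper_force: 0.0
```

Emit:
drive_tool(rows=[{"fingers":-1,"x":0,"y":0,"z":0,"spin":0},{"fingers":-1,"x":0,"y":0,"z":0,"spin":0},{"fingers":-1,"x":0,"y":0,"z":0,"spin":0},{"fingers":-1,"x":0,"y":0,"z":0,"spin":0},{"fingers":-1,"x":0,"y":0,"z":0,"spin":0},{"fingers":-1,"x":0,"y":0,"z":0,"spin":0},{"fingers":-1,"x":0,"y":0,"z":0,"spin":0},{"fingers":-1,"x":0,"y":0,"z":0,"spin":0},{"fingers":-1,"x":0,"y":0,"z":0,"spin":0}], newtons=30)

```text
time_s: 16.5
tcp_pos: [0.5973, -0.0135, 0.2024]
eef_rot: [179.9, 0.0, 32.4]
contact_force: [5.0, -7.4, -2.3]
gripper_width: 0.0157
gripper_force: 29.9
```

Emit:
drive_tool(rows=[{"fingers":-1,"x":0,"y":0.001,"z":0,"spin":0.05},{"fingers":-1,"x":0,"y":0.001,"z":0,"spin":0.2},{"fingers":-1,"x":0,"y":0.001,"z":0,"spin":0.36},{"fingers":-1,"x":0,"y":0.001,"z":0,"spin":0.52},{"fingers":-1,"x":0,"y":0.001,"z":0,"spin":0.68},{"fingers":-1,"x":0,"y":0.001,"z":0,"spin":0.84},{"fingers":-1,"x":0,"y":0.001,"z":0,"spin":1.0},{"fingers":-1,"x":0,"y":0.001,"z":0,"spin":1.16},{"fingers":-1,"x":0,"y":0.001,"z":0,"spin":1.28},{"fingers":-1,"x":0,"y":0.001,"z":0,"spin":1.32}])

```text
time_s: 17.75
tcp_pos: [0.5979, -0.009, 0.2024]
eef_rot: [-179.7, 0.1, -43.2]
contact_force: [-1.2, 18.4, 2.8]
gripper_width: 0.0161
gripper_force: 30.8
```

Emit:
drive_tool(rows=[{"fingers":-1,"x":0,"y":0,"z":0,"spin":0},{"fingers":-1,"x":0,"y":0,"z":0,"spin":0},{"fingers":1,"x":0,"y":0,"z":0,"spin":0},{"fingers":1,"x":0,"y":0,"z":0,"spin":0},{"fingers":1,"x":0,"y":0,"z":0,"spin":0},{"fingers":1,"x":0,"y":0,"z":0,"spin":0},{"fingers":1,"x":0,"y":0,"z":-0.03,"spin":0},{"fingers":1,"x":0,"y":0,"z":-0.08,"spin":0},{"fingers":1,"x":0,"y":0,"z":-0.1,"spin":0}])

```text
time_s: 18.88
tcp_pos: [0.5981, -0.0134, 0.3055]
eef_rot: [-179.8, -0.2, -43.2]
contact_force: [0.8, 0.3, 0.5]
gripper_width: 0.08
gripper_force: 0.0
```

Run:
```python
from h import *
s=cams.capture('scene');c=cams.capture('top')
print([sensors.get_state()[k] for k in('tcp_pos','eef_rot','joints')])
b=cv2.resize(s['pixels'][155:305,240:400],None,fx=3,fy=3,interpolation=3)
a=cv2.resize(c['pixels'][135:285,260:360],None,fx=3,fy=3,interpolation=3)
cv2.imwrite('pics/turn.png',np.hstack([b,a])[:,:,::-1])
```

```text
[array([ 0.59823305, -0.01325269,  0.30530887]), array([-1.79776733e+02, -1.76402518e-01, -4.32028130e+01]), array([ 1.74541397e+01,  1.13433610e+01, -4.22846587e+00,  4.61136354e-02,
       -7.41471117e+01,  2.93309030e+01])]
```

View pics/turn.png

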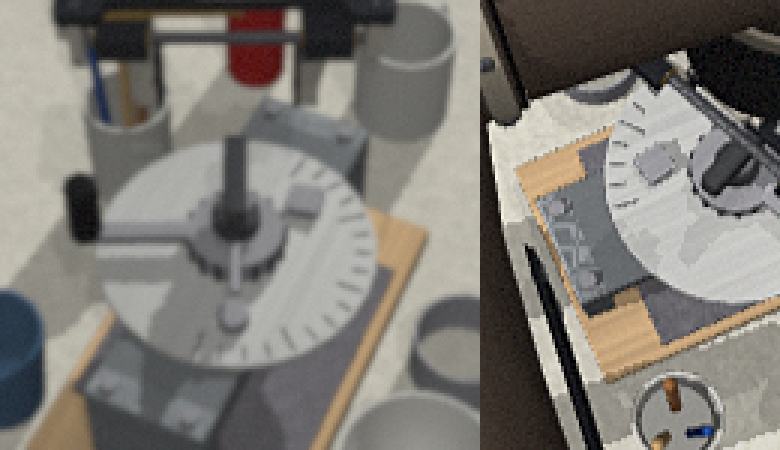

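The pointer now points close to the round magnet: pointer tip at (237,290), magnet at (232,313), with the square magnet far off at (300,203). The handle is released. I'll clear the arm from the top view for an exact check.

Emit:
drive_tool(rows=[{"fingers":1,"x":0.005,"y":0.035,"z":-0.02,"spin":0},{"fingers":1,"x":0.014,"y":0.09,"z":-0.02,"spin":0},{"fingers":1,"x":0.023,"y":0.15,"z":-0.02,"spin":0},{"fingers":1,"x":0.032,"y":0.21,"z":-0.02,"spin":0},{"fingers":1,"x":0.041,"y":0.27,"z":-0.02,"spin":0},{"fingers":1,"x":0.05,"y":0.325,"z":-0.02,"spin":0},{"fingers":1,"x":0.053,"y":0.348,"z":-0.02,"spin":0},{"fingers":1,"x":0.053,"y":0.348,"z":-0.02,"spin":0}])

```text
time_s: 19.98
tcp_pos: [0.3962, -0.3041, 0.3215]
eef_rot: [180.0, 0.1, -43.4]
contact_force: [0.7, 0.6, -0.1]
gripper_width: 0.0875
gripper_force: 0.0
```

Run:
```python
from h import *
c=cams.capture('top');s=cams.capture('scene')
im=np.mean([cams.capture('top')['pixels'].astype(float) for _ in range(4)]+[c['pixels']],0).astype(np.uint8)
cv2.imwrite('pics/chk.png',np.hstack([cv2.resize(im[150:240,300:390],None,fx=6,fy=6,interpolation=3)])[:,:,::-1])
st=sensors.get_state();print(st['tcp_pos'],st['joints'])
```

```text
[ 0.39804781 -0.3024189   0.32204489] [-1.46679063e+01  1.30996370e+00 -1.35816707e+01 -4.80927951e-03
 -7.51284469e+01  6.15503803e+01]
```

View pics/chk.png

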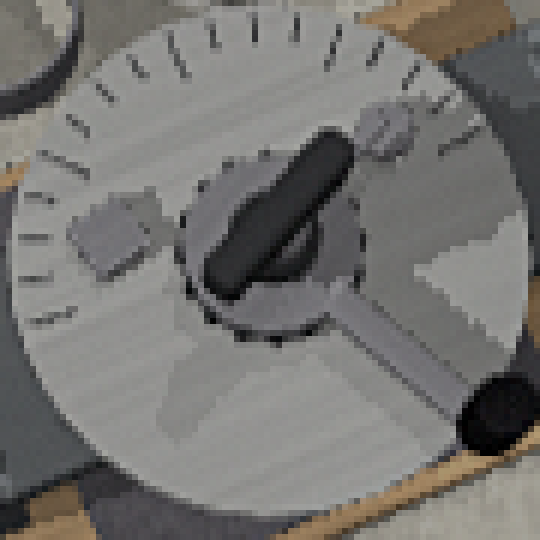

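In the top view the bar runs from (222,285) to (338,145) on the crop, pointing up-right. The magnet's top is at (386,128) and the dial is centred near (269,263). I'll compute the angles from both views.

Run:
```python
from h import *
c=cams.capture('top');s=cams.capture('scene')
T=lambda x,y:(300+x/6-.42,150+y/6-.42); S=lambda x,y:(240+x/3-.33,155+y/3-.33)
ang=lambda a,b:np.degrees(np.arctan2(b[1]-a[1],b[0]-a[0])).round(1)
mt=onz(c,*T(386,128),.143);ms=onz(s,*S(232,313),.143);tip=onz(s,*S(237,290),.162)
E=[onz(c,*T(*p),.131)[:2] for p in((10,263),(528,263),(269,10),(269,515))]
print('mag',mt.round(4),ms.round(4),'tip',tip.round(4),'dial',((E[0]+E[1])/2).round(4),((E[2]+E[3])/2).round(4))
# dark bar mask in top: edges of the long hull
im=np.mean([cams.capture('top')['pixels'].astype(float) for _ in range(4)],0).max(2)
m=(im<58).astype(np.uint8);m[:170]=0;m[201:]=0;m[:,:332]=0;m[:,360:]=0
n,l,st,ce=cv2.connectedComponentsWithStats(m);k=1+st[1:,4].argmax();q=np.argwhere(l==k)[:,::-1].astype(np.float32)
rr=cv2.minAreaRect(q);bx=cv2.boxPoints(rr);print('n',len(q),rr)
W=[onz(c,*p,.214)[:2] for p in bx];print('box sides',[(np.linalg.norm(W[(i+1)%4]-W[i]).round(3),ang(W[i],W[(i+1)%4])) for i in range(4)])
for z in(.214,.197):print(onz(c,*ce[k],z).round(4))
v=cv2.fitLine(q,cv2.DIST_L2,0,.01,.01).ravel();p0=v[2:];print('line ang',ang(onz(c,*(p0-10*v[:2]),.205),onz(c,*(p0+10*v[:2]),.205)))
# scene: pointer centreline
g=s['pixels'][225:265,300:340].astype(int).max(2)
for r in range(10,40,2):print(225+r,' '.join(map(str,g[r,8:30])))
for ax in((.598,-.012),(.600,-.012),(.5985,-.0105)):print(ax,'mag',ang(ax,mt),ang(ax,ms),'tip',ang(ax,tip))
print('axis col',[np.round(proj(s,(.598,-.012,z)),1) for z in(.143,.162,.214)])
```

```text
mag [ 0.6459 -0.0571  0.143 ] [ 0.648  -0.0578  0.143 ] tip [ 0.6464 -0.0515  0.162 ] dial [ 0.5971 -0.0115] [ 0.599  -0.0117]
n 332 ((347.5000305175781, 187.00001525878906), (14.849241256713867, 33.23401641845703), 45.0)
box sides [(np.float64(0.071), np.float64(-45.9)), (np.float64(0.032), np.float64(-137.8)), (np.float64(0.071), np.float64(133.9)), (np.float64(0.031), np.float64(42.8))]
[ 0.5941 -0.011   0.214 ]
[ 0.598  -0.0121  0.197 ]
line ang -40.2
235 100 101 103 97 92 84 74 67 59 65 72 78 70 70 79 104 120 130 133 136 136 133
237 103 102 102 102 98 99 94 92 93 112 126 127 110 98 106 125 131 130 134 136 135 135
239 98 103 103 101 103 101 102 96 104 127 141 131 113 111 124 130 133 134 135 135 129 122
241 82 96 97 102 101 100 99 99 108 129 138 135 122 122 129 131 130 124 121 112 93 75
243 64 78 79 72 72 81 90 95 106 129 140 134 116 105 106 99 86 78 75 73 70 55
245 70 79 73 64 50 55 71 80 100 128 140 130 101 79 73 67 52 52 60 74 78 74
247 116 113 103 80 57 56 72 79 99 126 139 132 101 83 78 72 58 61 86 103 113 119
249 121 123 121 115 108 111 107 104 112 128 141 134 113 109 116 113
[... 168 characters left out ...]
 117 120 123 119 123 128 142 158 167 172
255 122 122 125 122 119 121 118 125 129 131 132 131 130 129 123 129 141 158 167 172 173 168
257 123 123 122 120 114 105 113 129 134 136 135 137 139 140 147 159 167 172 173 171 170 169
259 122 121 121 117 107 103 114 127 137 134 133 137 139 137 143 163 171 173 172 169 170 170
261 123 124 123 119 105 99 110 128 133 131 136 136 133 123 122 151 170 171 170 168 169 171
263 122 121 128 122 109 92 90 102 111 113 112 103 96 93 124 156 169 170 169 170 171 170
(0.598, -0.012) mag -43.3 -42.5 tip -39.2
(0.6, -0.012) mag -44.5 -43.7 tip -40.4
(0.5985, -0.0105) mag -44.5 -43.7 tip -40.5
axis col [array([317. , 232.2]), array([316.9, 226.7]), array([316.5, 210.7])]
```

The pointer column is 318.0 against the magnet's 317.1 in the scene view, which looks almost along the pointer. That leaves it about 1.5–2° short of the magnet. I'll regrip with better centring and trim it.

Emit:
drive_tool(rows=[{"fingers":1,"x":-0.005,"y":-0.035,"z":0,"spin":0},{"fingers":1,"x":-0.014,"y":-0.09,"z":0,"spin":0},{"fingers":1,"x":-0.023,"y":-0.15,"z":0,"spin":0},{"fingers":1,"x":-0.032,"y":-0.21,"z":0,"spin":0},{"fingers":1,"x":-0.041,"y":-0.27,"z":0,"spin":0},{"fingers":1,"x":-0.049,"y":-0.325,"z":0,"spin":0},{"fingers":1,"x":-0.052,"y":-0.351,"z":0,"spin":0},{"fingers":1,"x":-0.052,"y":-0.351,"z":0.03,"spin":0},{"fingers":1,"x":-0.052,"y":-0.351,"z":0.07,"spin":0},{"fingers":1,"x":-0.052,"y":-0.351,"z":0.1,"spin":0}])

```text
time_s: 21.82
tcp_pos: [0.5993, -0.0118, 0.2207]
eef_rot: [180.0, 0.0, -43.2]
contact_force: [0.6, 0.0, 0.3]
gripper_width: 0.0874
gripper_force: 0.0
```

Emit:
drive_tool(rows=[{"fingers":1,"x":0,"y":0,"z":0.015,"spin":0},{"fingers":1,"x":0,"y":0,"z":0.02,"spin":0},{"fingers":-1,"x":0,"y":0,"z":0.02,"spin":0},{"fingers":-1,"x":0,"y":0,"z":0.02,"spin":0},{"fingers":-1,"x":0,"y":0,"z":0.02,"spin":0},{"fingers":-1,"x":0,"y":0,"z":0.02,"spin":0},{"fingers":-1,"x":0,"y":0,"z":0.02,"spin":0},{"fingers":-1,"x":0,"y":0,"z":0.02,"spin":0},{"fingers":-1,"x":0,"y":0,"z":0.02,"spin":0},{"fingers":-1,"x":0,"y":0,"z":0.02,"spin":0}], newtons=50)

```text
time_s: 23.08
tcp_pos: [0.6004, -0.0111, 0.2024]
eef_rot: [-179.9, -0.0, -43.2]
contact_force: [0.4, 1.2, 1.6]
gripper_width: 0.0158
gripper_force: 50.0
```

Emit:
drive_tool(rows=[{"fingers":-1,"x":0,"y":0,"z":0,"spin":0},{"fingers":-1,"x":0,"y":0,"z":0,"spin":0.01},{"fingers":-1,"x":0,"y":0,"z":0,"spin":0.025},{"fingers":-1,"x":0,"y":0,"z":0,"spin":0.025},{"fingers":-1,"x":0,"y":0,"z":0,"spin":0.025}])

```text
time_s: 23.7
tcp_pos: [0.6004, -0.0112, 0.2024]
eef_rot: [-179.9, -0.0, -44.7]
contact_force: [4.0, 4.0, -1.3]
gripper_width: 0.0156
gripper_force: 50.0
```

Emit:
drive_tool(rows=[{"fingers":1,"x":0,"y":0,"z":0,"spin":0},{"fingers":1,"x":0,"y":0,"z":0,"spin":0},{"fingers":1,"x":0,"y":0,"z":0,"spin":0},{"fingers":1,"x":0,"y":0,"z":0,"spin":0},{"fingers":1,"x":0,"y":0,"z":-0.03,"spin":0},{"fingers":1,"x":0,"y":0,"z":-0.08,"spin":0},{"fingers":1,"x":0,"y":0,"z":-0.1,"spin":0},{"fingers":1,"x":0,"y":0,"z":-0.1,"spin":0}])

```text
time_s: 24.7
tcp_pos: [0.6006, -0.0114, 0.3042]
eef_rot: [-179.8, -0.1, -44.6]
contact_force: [0.7, -0.3, -1.3]
gripper_width: 0.0859
gripper_force: 0.0
```

Run:
```python
from h import *
g=np.mean([cams.capture('scene')['pixels'].astype(float).max(2) for _ in range(5)],0).round().astype(int)
for r in range(237,265,2):print(r,' '.join(map(str,g[r,308:330])))
s=cams.capture('scene')
print([sensors.get_state()[k] for k in('time_s','tcp_pos','eef_rot')])
for a in(-42,-43.5,-45):print(a,[np.round(proj(s,(.5994+d*np.cos(np.radians(a)),-.0105+d*np.sin(np.radians(a)),z)),2) for d,z in((.03,.162),(.062,.162),(.066,.143))])
```

```text
237 106 106 107 107 105 102 100 99 105 117 129 128 115 106 113 128 137 140 142 143 141 141
239 102 106 108 108 107 106 105 104 115 133 142 134 121 119 129 135 139 141 140 142 138 128
241 83 98 104 106 106 106 104 107 121 136 141 139 137 136 138 137 135 132 127 117 100 79
243 69 80 81 75 75 85 93 104 124 138 139 129 119 116 112 103 89 83 81 79 72 58
245 75 82 78 62 49 59 74 98 125 139 135 106 81 78 78 69 55 50 64 76 78 76
247 119 118 106 84 60 59 76 96 123 139 133 104 78 81 84 75 60 66 90 111 120 125
249 127 127 125 120 111 107 105 111 132 145 139 114 105 115 120 117 111 112 120 128 137 150
251 128 127 129 129 126 120 114 112 123 131 131 127 128 130 129 128 127 127 130 143 163 177
253 129 128 130 130 127 121 118 113 109 109 112 123 129 128 128 128 128 136 150 166 177 181
255 128 129 129 129 127 126 128 133 136 137 137 138 137 135 131 134 150 166 177 181 182 179
257 129 128 128 127 118 115 125 138 142 142 141 142 145 147 154 166 175 180 180 180 177 177
259 128 128 128 124 113 114 130 140 141 143 141 143 143 144 149 168 178 181 181 178 177 178
261 129 129 135 137 119 107 121 136 141 142 140 141 138 128 131 161 178 179 179 178 178 179
263 127 128 131 130 116 99 97 109 117 119 117 110 100 101 130 164 176 178 177 177 179 179
[25.0, array([ 0.59952573, -0.01165007,  0.30113113]), array([ 1.79908406e+02,  5.67061010e-02, -4.46259662e+01])]
-42 [array([317.99, 238.3 ]), array([318.16, 251.2 ]), array([318.3 , 258.24])]
-43.5 [array([317.61, 238.31]), array([317.35, 251.2 ]), array([317.44, 258.24])]
-45 [array([317.22, 238.3 ]), array([316.54, 251.19]), array([316.59, 258.22])]
```

The pointer column at the magnet's range is now about 317.2, against the magnet at 317.1, so it's aligned. Next I'll return to the lock handle.

Emit:
drive_tool(rows=[{"fingers":1,"x":0.001,"y":0.01,"z":0,"spin":-0.1},{"fingers":1,"x":0.002,"y":0.03,"z":0,"spin":-0.28},{"fingers":1,"x":0.002,"y":0.05,"z":0,"spin":-0.46},{"fingers":1,"x":0.003,"y":0.07,"z":0,"spin":-0.64},{"fingers":1,"x":0.004,"y":0.09,"z":0,"spin":-0.82},{"fingers":1,"x":0.005,"y":0.1,"z":0,"spin":-1.0},{"fingers":1,"x":0.005,"y":0.107,"z":0,"spin":-1.18},{"fingers":1,"x":0.005,"y":0.107,"z":0,"spin":-1.36},{"fingers":1,"x":0.005,"y":0.107,"z":0,"spin":-1.54},{"fingers":1,"x":0.005,"y":0.107,"z":0,"spin":-1.61}])

```text
time_s: 26.25
tcp_pos: [0.5281, -0.0913, 0.3017]
eef_rot: [-180.0, 0.0, 47.8]
contact_force: [0.3, 0.7, 0.1]
gripper_width: 0.0878
gripper_force: 0.0
```

Emit:
drive_tool(rows=[{"fingers":1,"x":0,"y":0,"z":0,"spin":0},{"fingers":1,"x":0,"y":0,"z":0.02,"spin":0}])

```text
time_s: 26.5
tcp_pos: [0.5291, -0.0912, 0.283]
eef_rot: [179.9, -0.1, 47.5]
contact_force: [-0.5, 0.2, 0.2]
gripper_width: 0.0878
gripper_force: 0.0
```

Emit:
drive_tool(rows=[{"fingers":1,"x":0,"y":0,"z":0.03,"spin":0},{"fingers":1,"x":0,"y":0,"z":0.07,"spin":0},{"fingers":1,"x":0,"y":0,"z":0.092,"spin":0},{"fingers":1,"x":0,"y":0,"z":0.098,"spin":0},{"fingers":-1,"x":0,"y":0,"z":0.098,"spin":0},{"fingers":-1,"x":0,"y":0,"z":0.098,"spin":0},{"fingers":-1,"x":0,"y":0,"z":0.098,"spin":0},{"fingers":-1,"x":0,"y":0,"z":0.098,"spin":0},{"fingers":-1,"x":0,"y":0,"z":0.098,"spin":0},{"fingers":-1,"x":0,"y":0,"z":0.098,"spin":0}], newtons=25)

```text
time_s: 27.75
tcp_pos: [0.5283, -0.0912, 0.1843]
eef_rot: [180.0, -0.0, 47.6]
contact_force: [0.6, -0.3, -0.2]
gripper_width: 0.0331
gripper_force: 0.0
```

Emit:
drive_tool(rows=[{"fingers":-1,"x":0,"y":0,"z":0,"spin":0},{"fingers":-1,"x":0,"y":0,"z":0,"spin":0},{"fingers":-1,"x":0,"y":0,"z":0,"spin":0}])

```text
time_s: 28.12
tcp_pos: [0.5282, -0.0912, 0.1842]
eef_rot: [-180.0, 0.0, 47.6]
contact_force: [-1.5, 1.2, 0.4]
gripper_width: 0.0232
gripper_force: 25.0
```

Emit:
drive_tool(rows=[{"fingers":-1,"x":0.001,"y":-0.0125,"z":0,"spin":0.12},{"fingers":-1,"x":0.003,"y":-0.025,"z":0,"spin":0.24},{"fingers":-1,"x":0.0065,"y":-0.037,"z":0,"spin":0.36},{"fingers":-1,"x":0.012,"y":-0.0485,"z":0,"spin":0.48},{"fingers":-1,"x":0.018,"y":-0.0595,"z":0,"spin":0.6}])

```text
time_s: 28.75
tcp_pos: [0.4962, -0.0377, 0.1843]
eef_rot: [180.0, 0.0, 13.1]
contact_force: [1.4, -0.7, -2.6]
gripper_width: 0.024
gripper_force: 25.0
```

Emit:
drive_tool(rows=[{"fingers":-1,"x":0.001,"y":-0.0125,"z":0,"spin":0.12},{"fingers":-1,"x":0.003,"y":-0.025,"z":0,"spin":0.24},{"fingers":-1,"x":0.0065,"y":-0.037,"z":0,"spin":0.36},{"fingers":-1,"x":0.0105,"y":-0.0455,"z":0,"spin":0.45},{"fingers":-1,"x":0.0135,"y":-0.0515,"z":0,"spin":0.51},{"fingers":-1,"x":0.0135,"y":-0.0515,"z":0,"spin":0.51}])

```text
time_s: 29.5
tcp_pos: [0.4967, 0.0156, 0.1842]
eef_rot: [180.0, 0.1, -16.0]
contact_force: [-6.5, 2.5, 4.8]
gripper_width: 0.0234
gripper_force: 25.0
```

Emit:
drive_tool(rows=[{"fingers":-1,"x":0,"y":-0.003,"z":0,"spin":0.03},{"fingers":-1,"x":0,"y":-0.006,"z":0,"spin":0.05},{"fingers":-1,"x":0,"y":-0.006,"z":0,"spin":0.05}])

```text
time_s: 29.88
tcp_pos: [0.4981, 0.0204, 0.1842]
eef_rot: [179.9, 0.1, -18.8]
contact_force: [-6.5, -1.4, 4.6]
gripper_width: 0.0236
gripper_force: 25.0
```

Emit:
drive_tool(rows=[{"fingers":-1,"x":0,"y":-0.002,"z":0,"spin":0},{"fingers":-1,"x":0,"y":-0.004,"z":0,"spin":0},{"fingers":-1,"x":0,"y":-0.004,"z":0,"spin":0}])

```text
time_s: 30.25
tcp_pos: [0.4981, 0.0207, 0.1841]
eef_rot: [179.5, 0.2, -18.9]
contact_force: [-6.2, -20.0, 6.7]
gripper_width: 0.0237
gripper_force: 25.0
```

The force rose to 20 N with no further movement, so the ring is at its hard stop. I'll let go, rise, back away and check.

Emit:
drive_tool(rows=[{"fingers":1,"x":0,"y":0,"z":0,"spin":0},{"fingers":1,"x":0,"y":0,"z":0,"spin":0},{"fingers":1,"x":0,"y":0.004,"z":0,"spin":0},{"fingers":1,"x":0,"y":0.004,"z":0,"spin":0},{"fingers":1,"x":0,"y":0.004,"z":-0.03,"spin":0},{"fingers":1,"x":0,"y":0.004,"z":-0.08,"spin":0},{"fingers":1,"x":0,"y":0.004,"z":-0.13,"spin":0},{"fingers":1,"x":0,"y":0.004,"z":-0.15,"spin":0},{"fingers":1,"x":0,"y":0.004,"z":-0.15,"spin":0}])

```text
time_s: 31.38
tcp_pos: [0.5002, 0.0215, 0.336]
eef_rot: [-179.9, -0.2, -18.8]
contact_force: [-0.2, -0.1, -1.8]
gripper_width: 0.0878
gripper_force: 0.0
```

Emit:
drive_tool(rows=[{"fingers":1,"x":0,"y":0.03,"z":0,"spin":0},{"fingers":1,"x":0,"y":0.08,"z":0,"spin":0},{"fingers":1,"x":0,"y":0.13,"z":0,"spin":0},{"fingers":1,"x":0,"y":0.18,"z":0,"spin":0},{"fingers":1,"x":0,"y":0.23,"z":0,"spin":0},{"fingers":1,"x":0,"y":0.28,"z":0,"spin":0},{"fingers":1,"x":0,"y":0.32,"z":0,"spin":0},{"fingers":1,"x":0,"y":0.34,"z":0,"spin":0},{"fingers":1,"x":0,"y":0.34,"z":0,"spin":0}])

```text
time_s: 32.5
tcp_pos: [0.3888, -0.3014, 0.3327]
eef_rot: [-180.0, 0.1, -19.0]
contact_force: [0.4, 0.3, 0.0]
gripper_width: 0.0874
gripper_force: 0.0
```

Run:
```python
from h import *
s=cams.capture('scene');c=cams.capture('top')
b=cv2.resize(s['pixels'][150:310,150:450],(780,416),interpolation=3);cv2.imwrite('pics/end.png',np.vstack([b])[:,:,::-1])
g=np.mean([cams.capture('scene')['pixels'].astype(float).max(2) for _ in range(4)],0).round().astype(int)
for r in(239,245,249,259):print(r,' '.join(map(str,g[r,308:326])))
m=(c['pixels'].max(2)<25).astype(np.uint8);m[:222]=0;m[246:]=0;m[:,:320]=0;m[:,348:]=0
q=np.argwhere(m)[:,::-1].mean(0);p=onz(c,*q,.195);print('handle',q,p,np.degrees(np.arctan2(p[1]+.0115,p[0]-.599)))
st=sensors.get_state();print(st['tcp_pos'],st['time_s'],st['contact_force'])
```

```text
239 98 99 99 100 100 100 98 97 108 126 133 127 114 113 122 129 133 133
245 63 72 77 72 54 48 60 89 119 133 128 100 70 70 76 73 61 48
249 121 122 120 116 104 94 94 104 128 138 132 104 94 108 116 115 114 111
259 122 121 123 117 108 110 124 134 136 136 136 136 136 137 142 160 170 172
handle [332.74418605 233.62790698] [0.49747372 0.01973035 0.195     ] 162.90165868292013
[ 0.38997005 -0.29994795  0.33414717] 32.8 [0.42502592 0.54114292 0.40628057]
```

View pics/end.png

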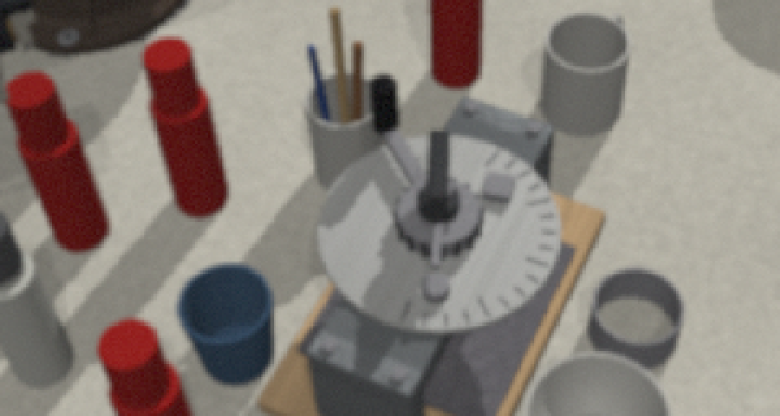

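The handle at (383,103) is back at its tight position. The pointer at (435,250) points at the round magnet at (437,286), the bottle stands at the left, and the other things are in place. I'll hand the job in.

```bash
python3 -c "
from plant import r
print(r.close_job())"
```

```text
the job is handed in; nothing more can be done
None
```

The job is handed in, with no verdict shown: the bottle stands upright well clear, the pointer is on the round magnet to within about 1°, the lock ring is back at its hard stop, everything is let go, and the clock was at 33 s of 72.

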